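Push the clip tub through the spring flap into its storage bay

ROBOT

A 7-joint arm with a two-finger parallel gripper is mounted at the origin on the work surface. World frame = base frame: x ahead of the robot, y to its left, z up, the work surface at z = 0. Lengths are in m, angles in rad, forces in N, time in s.
With the tool pointing down it reaches from about 0.35 to 0.9 m from the base axis. Payload 8.1 kg.
Tool frame: the origin (TCP) lies midway between the tips of the shut fingers; the grasp point (between the pads) lies 19 mm behind it; z points along the fingers, y is the line along which they close (so a half turn about z gives the same grasp; the last joint's range is limited). The gripper opens to 92 mm and grips with 3 to 60 N. Pads are 19 mm wide; open, the fingers measure 130 mm over their backs; the gripper's body (75 mm by 190 mm) begins 47 mm behind the grasp point.
Start: joints at [-1.268, 0.434, 0.025, 1.573, -0.012, 1.134, -0.075], TCP at [0.247, 0.574, 0.227] pointing down, gripper open.
Joint ranges: [-2.62, 2.62], [-0.44, 2.09], [-1.27, 1.32], [0.08, 2.57], [-1.32, 4.46], [0.12, 2], [-2.74, 2.74]. Speed limits (rad/s): [2.22, 2.22, 3.01, 3.01, 3.14, 3.14, 3.14].

INTERFACE

Orientations are given as a rotation vector (axis times angle).
In Python, from cell import observe, get_image, camera_model, sign_off, recognise, silhouettes gives the robot as it stands.
- The arm moves only by the tool apply_moves, never from a script. Its argument "motion" is a list of rows, each an object of numbers: "x", "y", "z": the shift along the world's x, y, z in cm; "yaw": the turn about the world's z in degrees; "hand": the opening, from -1 (shut) to 1 (fully open), so that 0 is half open. In form: [{"x": .., "y": .., "z": .., "yaw": .., "hand": ..}, ...]. A call has 1 to 10 rows; each row is the pose to reach, as a shift and turn from the pose commanded when the call began; what a row does not reach only later rows make up. A row lasts 1/8 s, in which the tool goes at most 62.5 mm and 10.7 degrees, less where a joint would pass 70% of its speed; a pose out of reach is approached as far as the arm can. A call with a gripper value outside its range is refused whole. The fingers move at their own pace and stop on an object; "newtons" is the grip in N (left out, the last holds). Time passes only in rows, so rows that repeat a pose let the fingers close. It gives the time, the measured TCP pose, the force, the opening and the grip force at its end, in the units of the state.
- observe(): the state, without advancing time (a new reading comes with each control period).
- get_image(name): name is "side" or "top"; returns the picture (384x512x3 uint8, blue, green, red); there is no depth.
- camera_model(name): a dict with "camera_matrix" (3x3 intrinsics, pixels), "T" (4x4, takes a point from camera to world coordinates). Camera axes: x right, y up, looking along -z (the intrinsics and any distortion apply to the point x, -y, -z); pixel columns grow to the right and rows downward; lengths in m; the calibration is good to about 2 mm. A picture is of the moment at which its call begins. camera_model takes no time and is no camera call.
- sign_off(): hands the job in; it is judged then, once.
Trained networks look in the newest picture that a camera, given by its name, has taken for a name from the list of things; names that differ only in an ending like _2 or _b are one class to them, and where a whole thing is asked for, a point or a joint stands for the part that bears it (a point fixed in the world has none). Each returns a list of dicts, best first, with "p" (0 to 1); they miss things now and then, are a little off and sometimes report something else, mostly with a low value. They report only what shows in the picture. A call takes as long as a camera call. They do not tell look-alikes from the thing itself.
- recognise(query, camera): "rect" ([left, top, right, bottom] in pixels, round what is visible of it).
- silhouettes(query, camera): "mask" (384x512 bool, what is visible of it) and "rect" ([left, top, right, bottom] in pixels, round what is visible of it).
The state is a dict: "clock": time; "joints": joint angles; "dq": joint speeds; "joint_efforts": joint torques, N m; "position": TCP position; "ee_rot": TCP orientation; "force": force on the tool from outside, world axes, zero at the start; "ft_torque": the same for the moment, N m; "width": opening from 0.0 (shut) to 1.0 (fully open); "gripper_force": force on a finger pad.
Only numpy, scipy, OpenCV 4.12 (cv2) and the standard library are available. Lean on these libraries where they do the work, as an engineer would, in place of code of your own. Each camera call takes 0.05 s, during which the arm holds its last target. There are 200 camera calls.

TASK

Take the green-lidded tub of binder clips, stand it on the sill of the white bay and push it along the floor through the orange spring flap, all the way in, so that the flap swings shut behind it. Do not lift it over the walls; leave it standing upright and let go of it, and leave the red-lidded tub alone.

Things in the scene. Friction and masses are not known exactly. Their poses are not given: they have to be found in the camera images.
- clip_tub: Clear tub of black binder clips, GREEN lid, loose, about 0.2 kg: a block 70 (x) by 54 (y) by 42 mm high, with a green upright grip fin on the middle of the lid, 50 mm along x, 16 mm thick in y, from 42 to 79 mm above the underside; pinch it across y from above. Origin: centre of the underside; z up. Same either way round.
- pin_tub: Tub of the same shape and size, RED lid and fin, brass pins inside: a bystander. Origin: centre of the underside.
- bay: Fixed open-topped white bay, floor 4 mm thick. Origin: under the floor, mid-gateway, at the shut flap; x inward (push), z up. In mm: sill x -115 to -30; throat walls y -37 and 37, x -30 to 0; inside y -37 to 55, end wall x 195. Wall tops z 34, hinge post 40: fingers on the fin pass above. Tub's middle must end at x 120 to 158 (best 138), clear of the flap's 82 swing; y near 0.
- flap (a joint): Orange upright flap across the gateway, 82 mm long, 3 thick, bay z 7 to 33 mm, hinged on a vertical post at bay x 0, y +47 mm, free end at y -35. Angle in rad: 0 shut, up to 1.7 swung inward (+x). A light spring (a few newtons of push on a tub) shuts it once the way is clear.
Not all that is in view belongs to the job. What is meant by the clip_tub is not pink or purple, and is the smaller of those in its own colour.

How it is judged:
By the outcome, as a careful person would: the job done as asked, in the order asked, and still so for the second after the job is handed in, with the robot touching nothing.
It also fails if it takes over 40 s, if anything falls off the work surface, if the arm or the gripper's body presses on something with over 40 N, if the wrist force passes 120 N, or if a joint passes its speed limit or range.

## Working session

There is one attempt and no reset: what is moved stays moved. The work goes in short steps, Python scripts to look and compute and a tool call to move; the robot and the scene stay as the last step left them, time stands still between calls to the robot, and variables do not carry over. Pictures are saved under pics/ and viewed, at most 10 in all, crops included, and the job is handed in when it is done.

Besides the shell and the picture viewer there is one more tool, called after "Emit:" as name(argument=value, ...) on one line, values as JSON. apply_moves: Moves the arm, as the interface text tells. Its arguments: {"type":"object","properties":{"motion":{"type":"array","items":{"type":"object","properties":{"x":{"type":"number"},"y":{"type":"number"},"z":{"type":"number"},"yaw":{"type":"number"},"hand":{"type":"number"}}}},"newtons":{"type":"number"}},"required":["motion"]}

```bash
mkdir -p pics
python3 - <<'E'
from cell import *
import cv2,numpy as np
ims=[]
for c in("top","side"):
    im=get_image(c).copy();cv2.imwrite(f"pics/{c}0.png",im)
    m=camera_model(c);print(c,np.round(m["camera_matrix"],1).tolist(),np.round(m["T"],3).tolist(),[k for k in m])
    for q in("clip_tub","pin_tub","bay","flap"):
        for r in recognise(q,c)[:5]:print(q,np.round(r["rect"]).tolist(),round(r["p"],2))
s=observe();print(s["position"],s["ee_rot"],s["clock"],s["width"])
E
```

```text
top [[366.2, 0.0, 261.0], [0.0, 366.2, 191.5], [0.0, 0.0, 1.0]] [[-0.001, 0.985, -0.173, 0.436], [-1.0, 0.002, 0.016, 0.18], [0.016, 0.173, 0.985, 0.817], [0.0, 0.0, 0.0, 1.0]] ['camera_matrix', 'T']
clip_tub [226.0, 162.0, 258.0, 194.0] 0.93
clip_tub [192.0, 106.0, 225.0, 148.0] 0.82
clip_tub [119.0, 201.0, 174.0, 242.0] 0.8
clip_tub [261.0, 238.0, 315.0, 293.0] 0.62
pin_tub [200.0, 228.0, 246.0, 264.0] 0.93
bay [286.0, 168.0, 425.0, 225.0] 0.85
flap [333.0, 172.0, 338.0, 207.0] 0.48
side [[372.4, 0.0, 259.4], [0.0, 372.4, 196.4], [0.0, 0.0, 1.0]] [[0.922, 0.268, -0.28, 0.403], [-0.387, 0.604, -0.697, -0.252], [-0.018, 0.751, 0.66, 0.486], [0.0, 0.0, 0.0, 1.0]] ['camera_matrix', 'T']
clip_tub [141.0, 224.0, 221.0, 319.0] 0.85
clip_tub [162.0, 116.0, 213.0, 185.0] 0.79
clip_tub [256.0, 175.0, 293.0, 229.0] 0.67
clip_tub [285.0, 143.0, 325.0, 184.0] 0.63
pin_tub [160.0, 182.0, 206.0, 232.0] 0.57
bay [253.0, 243.0, 405.0, 384.0] 0.72
bay [256.0, 177.0, 293.0, 227.0] 0.59
flap [284.0, 285.0, 339.0, 313.0] 0.98
[0.24676437 0.57422991 0.22670424] [6.33215863e-01 3.07708683e+00 4.55415496e-06] 0.5 0.998750145371659
```

View pics/top0.png

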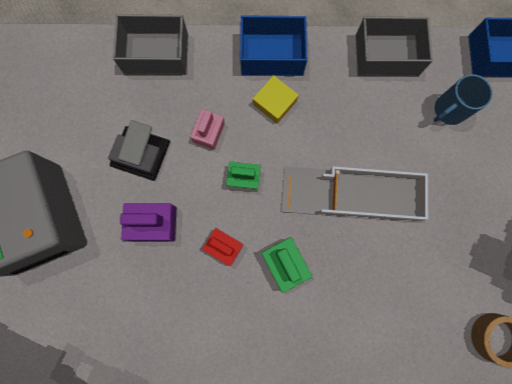

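View pics/side0.png

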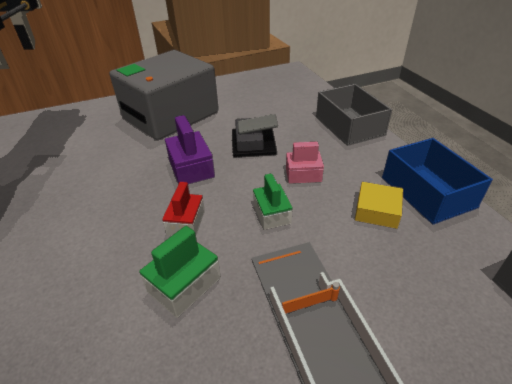

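The top view shows the small green tub at about (242,176). The bay runs from (284,190) to (428,195), with the flap at x≈336 and the hinge post at (329,176). The large green, pink and purple tubs are decoys. Next I'll fit the tub pose and zoom in on the bay.

```bash
cat > h.py <<'E'
from cell import *
import cv2,numpy as np
from scipy.optimize import minimize
M={c:camera_model(c) for c in("top","side")}
def proj(c,P):
    T=M[c]["T"];K=np.array(M[c]["camera_matrix"]);p=(np.atleast_2d(P)-T[:3,3])@T[:3,:3]
    p=p*[1,-1,-1];q=p@K.T;return q[:,:2]/q[:,2:]
def back(c,u,v,z):
    T=M[c]["T"];K=np.array(M[c]["camera_matrix"]);d=np.linalg.inv(K)@[u,v,1];d=T[:3,:3]@(d*[1,-1,-1])
    return T[:3,3]+d*(z-T[2,3])/d[2]
def box(x,y,z):return np.array([[a,b,c] for a in(-x,x) for b in(-y,y) for c in z])
TUB=[box(.035,.027,(0,.042)),box(.025,.008,(.042,.079))]
def place(P,x,y,a,z=0):
    c,s=np.cos(a),np.sin(a);return P@np.array([[c,s,0],[-s,c,0],[0,0,1]])+[x,y,z]
S=4
def ras(c,q,z=0):
    m=np.zeros((384*S,512*S),np.uint8)
    for B in TUB:
        h=cv2.convexHull(((proj(c,place(B,*q,z))+.5)*S).astype(np.float32));cv2.fillConvexPoly(m,np.round(h).astype(int),1)
    return m
def fit(masks,x0,z=0):
    big={c:cv2.resize(m.astype(np.uint8),None,fx=S,fy=S,interpolation=0) for c,m in masks.items()}
    def cost(q):
        r=0
        for c,b in big.items():
            m=ras(c,q,z);r+=1-(m&b).sum()/(m|b).sum()
        return r
    best=min((minimize(cost,[x0[0],x0[1],a],method="Nelder-Mead",options=dict(initial_simplex=[[x0[0],x0[1],a],[x0[0]+.008,x0[1],a],[x0[0],x0[1]+.008,a],[x0[0],x0[1],a+.2]])) for a in np.arange(0,3.1,.5)),key=lambda r:r.fun)
    return best.x,best.fun
E
python3 - <<'E'
from h import *
g=back("top",242,176,.05);print("guess",g)
mk={}
for c in("top","side"):
    im=get_image(c)
    p=proj(c,[[g[0],g[1],.04]])[0]
    for r in silhouettes("clip_tub",c):
        l,t,R,b=r["rect"]
        if l<p[0]<R and t<p[1]<b: mk[c]=r["mask"];print(c,r["rect"],r["p"]);break
print(fit(mk,g))
for c in mk:print(c,fit({c:mk[c]},g))
t=cv2.resize(get_image("top")[160:232,276:436],None,fx=5,fy=5,interpolation=2)
cv2.imwrite("pics/bt.png",t)
s=cv2.resize(get_image("side")[236:384,245:410],None,fx=4,fy=4,interpolation=2)
cv2.imwrite("pics/bs.png",s)
E
```

```text
guess [0.60498496 0.20846836 0.05      ]
top [225.6, 161.5, 260.3, 194.4] 0.87
side [254.3, 174.1, 293.8, 225.4] 0.55
(array([0.60907605, 0.20717728, 1.45064535]), np.float64(0.14229500972216247))
top (array([0.60910593, 0.20697692, 1.46203859]), np.float64(0.04283819628647212))
side (array([0.61044556, 0.20823284, 1.41053153]), np.float64(0.09003447446484403))
```

View pics/bt.png

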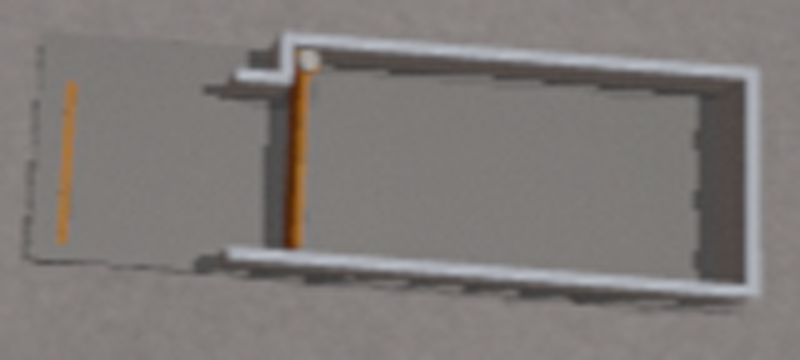

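View pics/bs.png

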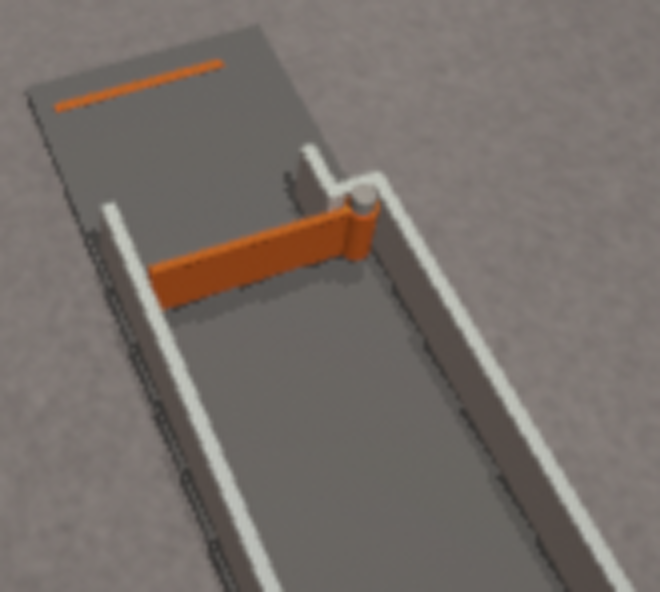

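The crops show the flap, the post (top crop 309,60), the wall ends and the inner end corners (748,80 and 748,284). I'll fit the bay pose from these.

Run:
```python
from h import *
from scipy.optimize import least_squares
B={"top":[((0,47,40),(309,60)),((0,-35,33),(297,246)),((-30,-39.5,34),(228,253)),((-30,39.5,34),(236,76)),((195,-37,34),(748,284)),((195,55,34),(748,80))],
"side":[((0,47,40),(363,192)),((0,-35,33),(153,268)),((-30,-39.5,34),(108,206)),((-30,39.5,34),(310,147))]}
off={"top":(276,160,5),"side":(245,236,4)}
def res(q,cs):
    r=[]
    for c in cs:
        u0,v0,s=off[c]
        for P,(u,v) in B[c]:
            r.append(proj(c,place(np.array([P])/1000,*q))[0]-[u0+(u+.5)/s-.5,v0+(v+.5)/s-.5])
    return np.ravel(r)
for cs in(["top"],["side"],["top","side"]):
    f=least_squares(res,[.55,.03,-1.6],x_scale=[.01,.01,.05],args=(cs,));print(cs,np.round(f.x,4),np.round(f.fun,1))
s=observe();print(s["position"],s["ee_rot"])
from scipy.spatial.transform import Rotation as R
print(R.from_rotvec(s["ee_rot"]).as_matrix().round(3), s["clock"])
```

```text
['top'] [ 0.5707  0.0046 -1.6454] [-0.1 -0.   0.2  0.4  0.1 -0.1  0.1 -0.3 -0.1  0.4 -0.2 -0.3]
['side'] [ 0.572   0.0035 -1.6413] [ 0.8  0.2 -0.5  0.7  0.2 -0.5 -0.4 -0.6]
['top', 'side'] [ 0.5715  0.0039 -1.6479] [ 0.2 -0.4  0.4  0.   0.4 -0.5  0.5 -0.7  0.2  0.2  0.1 -0.4  0.4  0.3
 -1.   0.4 -0.2 -0.8 -0.7 -0.7]
[0.24671269 0.57426511 0.22675781] [-6.33089227e-01 -3.07712740e+00 -8.10795697e-05]
[[-0.919  0.395 -0.   ]
 [ 0.395  0.919  0.   ]
 [ 0.     0.    -1.   ]] 0.8
```

Emit:
apply_moves(motion=[{"x": 4,"y": -4,"z": 0,"yaw": -8,"hand": 0},{"x": 8,"y": -8,"z": 0,"yaw": -16,"hand": 0},{"x": 12,"y": -12,"z": 0,"yaw": -25,"hand": 0},{"x": 16,"y": -16,"z": 0,"yaw": -33,"hand": 0},{"x": 20,"y": -20,"z": 0,"yaw": -41,"hand": 0},{"x": 24,"y": -24,"z": 0,"yaw": -49,"hand": 0},{"x": 28,"y": -28,"z": 0,"yaw": -57,"hand": 0},{"x": 32,"y": -32.5,"z": 0,"yaw": -65,"hand": 0},{"x": 36.2,"y": -36.7,"z": -3,"yaw": -73.4,"hand": 0},{"x": 36.2,"y": -36.7,"z": -8,"yaw": -73.4,"hand": 0}], newtons=25)

```text
clock: 2.05
position: [0.6136, 0.2022, 0.148]
ee_rot: [2.352, 2.075, 0.007]
force: [-0.3, 1.6, -1.3]
width: 0.502
gripper_force: 0.0
```

Emit:
apply_moves(motion=[{"z": 0},{"z": 0}])

```text
schema error: expected keys x, y, z, yaw, hand
```

Run:
```python
from h import *
print(observe()["position"],observe()["ee_rot"])
a=cv2.resize(get_image("top")[120:240,170:330],None,fx=3,fy=3,interpolation=2)
b=cv2.resize(get_image("side")[120:240,210:340],None,fx=3,fy=3,interpolation=2)
cv2.imwrite("pics/n.png",np.hstack([a[:,:400],b]))
```

```text
[0.61362095 0.2022001  0.14797102] [2.35210268 2.07463142 0.00705515]
```

View pics/n.png

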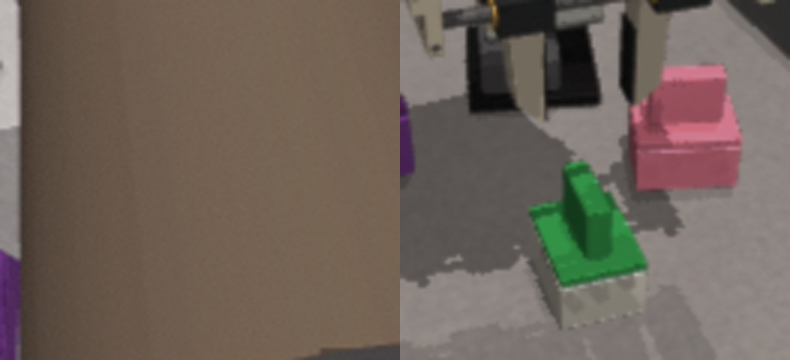

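The top view is blocked by the arm. The side crop shows the open fingers above the green fin and roughly astride it. I'll let the arm settle.

Emit:
apply_moves(motion=[{"x": 0,"y": 0,"z": 0,"yaw": 0,"hand": 0},{"x": 0,"y": 0,"z": 0,"yaw": 0,"hand": 0}])

```text
clock: 2.4
position: [0.6095, 0.2088, 0.1491]
ee_rot: [2.344, 2.09, 0.005]
force: [-0.5, -0.1, 0.5]
width: 0.5
gripper_force: 0.0
```

Emit:
apply_moves(motion=[{"x": 0,"y": 0,"z": -4,"yaw": 0,"hand": 0},{"x": 0,"y": 0,"z": -7,"yaw": 0,"hand": 0},{"x": 0,"y": 0,"z": -9.5,"yaw": 0,"hand": 0},{"x": 0,"y": 0,"z": -9.9,"yaw": 0,"hand": 0},{"x": 0,"y": 0,"z": -9.9,"yaw": 0,"hand": 0}])

```text
clock: 3.02
position: [0.6095, 0.2079, 0.0493]
ee_rot: [2.346, 2.089, 0.003]
force: [0.5, 0.4, 0.8]
width: 0.5
gripper_force: 0.0
```

Run:
```python
from h import *
print(observe()["position"])
b=cv2.resize(get_image("side")[120:240,210:340],None,fx=4,fy=4,interpolation=2)
cv2.imwrite("pics/n2.png",b)
```

```text
[0.60947844 0.20794113 0.04926145]
```

View pics/n2.png

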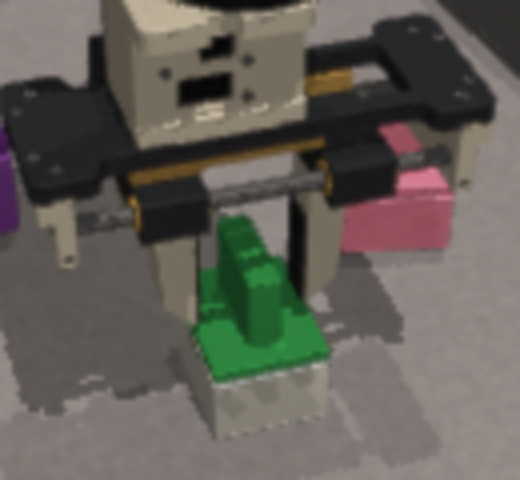

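Emit:
apply_moves(motion=[{"x": 0,"y": 0,"z": 0,"yaw": 0,"hand": -0.9},{"x": 0,"y": 0,"z": 0,"yaw": 0,"hand": -0.9},{"x": 0,"y": 0,"z": 0,"yaw": 0,"hand": -0.9},{"x": 0,"y": 0,"z": 0,"yaw": 0,"hand": -0.9},{"x": 0,"y": 0,"z": 2.5,"yaw": 0,"hand": -0.9},{"x": 0,"y": 0,"z": 2.5,"yaw": 0,"hand": -0.9}], newtons=25)

```text
clock: 3.82
position: [0.6097, 0.2075, 0.0739]
ee_rot: [2.346, 2.088, 0.004]
force: [-0.2, -1.3, -2.8]
width: 0.174
gripper_force: 25.0
```

Emit:
apply_moves(motion=[{"x": -1,"y": -4,"z": 0,"yaw": 1,"hand": -0.9},{"x": -2.2,"y": -8.5,"z": 0,"yaw": 2,"hand": -0.9},{"x": -3.2,"y": -12.8,"z": 0,"yaw": 2.4,"hand": -0.9},{"x": -3.2,"y": -12.8,"z": 0,"yaw": 2.4,"hand": -0.9},{"x": -3.2,"y": -12.8,"z": 0,"yaw": 2.4,"hand": -0.9}])

```text
clock: 4.45
position: [0.5765, 0.0797, 0.0721]
ee_rot: [-2.302, -2.137, 0.0]
force: [0.5, 0.5, -3.0]
width: 0.171
gripper_force: 25.0
```

Run:
```python
from h import *
s=observe();print(s["position"],s["ee_rot"])
im=get_image("side")
hsv=cv2.cvtColor(im,cv2.COLOR_BGR2HSV);g=cv2.inRange(hsv,(45,120,40),(80,255,255))
# overlay of expected tub at bottom z=.025
q=(.5768,.0793,1.497)
o=cv2.resize(im,None,fx=4,fy=4,interpolation=2)
for B in TUB:
    h=cv2.convexHull(((proj("side",place(B,*q,.0245))+.5)*4).astype(np.float32));cv2.polylines(o,[np.round(h).astype(int)],True,(255,0,255),1)
b=np.array([.571,.0043,-1.645])
for P in ([[-115,0,4],[195,0,4]],[[-115,-37,4],[195,-37,4]],[[-115,37,4],[0,37,4]]):
    cv2.polylines(o,[np.round((proj("side",place(np.array(P)/1000,*b))+.5)*4).astype(int)],False,(255,255,0),1)
cv2.imwrite("pics/n3.png",o[150*4:300*4,220*4:400*4])
```

```text
[0.57652323 0.07969087 0.07210954] [-2.30209962e+00 -2.13667004e+00  2.93296168e-04]
```

View pics/n3.png

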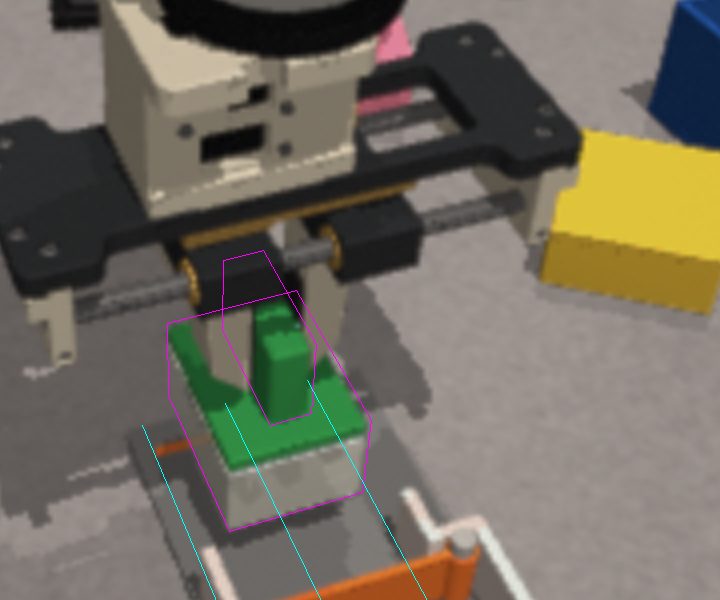

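The tub lies on its predicted outline, lined up with the bay at sill x≈-75, so I'll lower it.

Emit:
apply_moves(motion=[{"x": 0,"y": 0,"z": -1,"yaw": 0,"hand": -0.9},{"x": 0,"y": 0,"z": -1.8,"yaw": 0,"hand": -0.9},{"x": 0,"y": 0,"z": -2.1,"yaw": 0,"hand": -0.9},{"x": 0,"y": 0,"z": -2.1,"yaw": 0,"hand": -0.9}])

```text
clock: 5.0
position: [0.5763, 0.0798, 0.0519]
ee_rot: [-2.301, -2.137, 0.0]
force: [-2.8, 0.4, 6.1]
width: 0.17
gripper_force: 25.0
```

Emit:
apply_moves(motion=[{"x": -0.15,"y": -2,"z": 0,"yaw": 0,"hand": -0.9},{"x": -0.3,"y": -4,"z": 0,"yaw": 0,"hand": -0.9},{"x": -0.45,"y": -6,"z": 0,"yaw": 0,"hand": -0.9},{"x": -0.6,"y": -8,"z": 0,"yaw": 0,"hand": -0.9},{"x": -0.74,"y": -10,"z": 0,"yaw": 0,"hand": -0.9}])

```text
clock: 5.62
position: [0.5692, -0.0222, 0.0519]
ee_rot: [-2.303, -2.137, -0.0]
force: [-0.3, 6.2, 2.9]
width: 0.174
gripper_force: 25.0
```

Emit:
apply_moves(motion=[{"x": -0.15,"y": -2,"z": 0,"yaw": 0,"hand": -0.9},{"x": -0.3,"y": -4,"z": 0,"yaw": 0,"hand": -0.9},{"x": -0.45,"y": -6,"z": 0,"yaw": 0,"hand": -0.9},{"x": -0.6,"y": -8,"z": 0,"yaw": 0,"hand": -0.9},{"x": -0.74,"y": -10,"z": 0,"yaw": 0,"hand": -0.9},{"x": -0.83,"y": -11.3,"z": 0,"yaw": 0,"hand": -0.9},{"x": -0.83,"y": -11.3,"z": 0,"yaw": 0,"hand": -0.9},{"x": -0.83,"y": -11.3,"z": 0,"yaw": 0,"hand": -0.9}])

```text
clock: 6.62
position: [0.561, -0.1355, 0.0518]
ee_rot: [2.303, 2.135, -0.001]
force: [-1.2, -5.0, 10.7]
width: 0.174
gripper_force: 25.0
```

Run:
```python
from h import *
s=observe();print(s["position"])
a=get_image("top")[140:240,270:450];b=get_image("side")[210:384,210:440]
cv2.imwrite("pics/n4.png",np.hstack([cv2.resize(a,(400,222)),cv2.resize(b,(400,303))[:222]]) if 0 else np.vstack([cv2.resize(a,(460,256)),cv2.resize(b,(460,340))]))
```

```text
[ 0.56095487 -0.1354705   0.0518402 ]
```

View pics/n4.png

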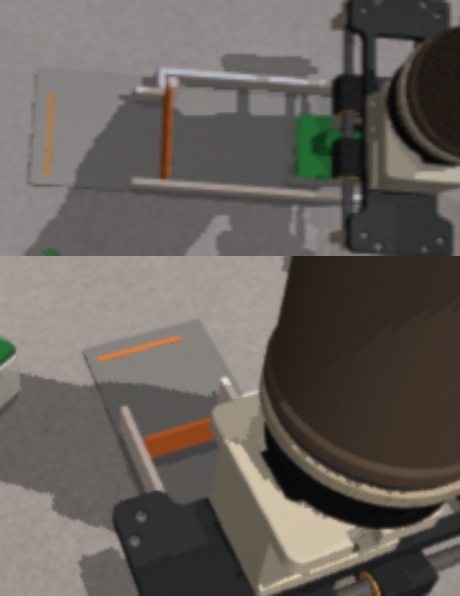

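The flap has shut behind the tub, which is at about bay x 140, y 0. I'll release and retreat upward.

Emit:
apply_moves(motion=[{"x": 0,"y": 0,"z": 0.05,"yaw": 0,"hand": -0.2},{"x": 0,"y": 0,"z": 0.05,"yaw": 0,"hand": -0.2},{"x": 0,"y": 0,"z": 0.05,"yaw": 0,"hand": -0.2},{"x": 0,"y": 0,"z": 0.05,"yaw": 0,"hand": -0.2},{"x": 0,"y": 0,"z": 3,"yaw": 0,"hand": -0.2},{"x": 0,"y": 0,"z": 7,"yaw": 0,"hand": -0.2},{"x": 0,"y": 0,"z": 12,"yaw": 0,"hand": -0.2},{"x": 0,"y": -5,"z": 14,"yaw": 0,"hand": -0.2},{"x": 0,"y": -11,"z": 14,"yaw": 0,"hand": -0.2},{"x": 0,"y": -16,"z": 14,"yaw": 0,"hand": -0.2}])

```text
clock: 7.98
position: [0.5609, -0.2959, 0.1923]
ee_rot: [2.302, 2.136, 0.0]
force: [0.9, -0.3, 0.5]
width: 0.4
gripper_force: 0.0
```

Emit:
apply_moves(motion=[{"x": 0,"y": -5,"z": 0,"yaw": 0,"hand": -0.2},{"x": 0,"y": -8,"z": 0,"yaw": 0,"hand": -0.2},{"x": 0,"y": -8,"z": 0,"yaw": 0,"hand": -0.2},{"x": 0,"y": -8,"z": 0,"yaw": 0,"hand": -0.2}])

```text
clock: 8.48
position: [0.5613, -0.3726, 0.1914]
ee_rot: [-2.301, -2.138, -0.001]
force: [0.8, 1.3, 0.1]
width: 0.397
gripper_force: 0.0
```

Run:
```python
from h import *
s=observe();print(s["position"],s["force"])
im=get_image("top");cv2.imwrite("pics/n5.png",cv2.resize(im[130:300,190:450],None,fx=3,fy=3))
hsv=cv2.cvtColor(im,cv2.COLOR_BGR2HSV);g=cv2.inRange(hsv,(45,120,40),(80,255,255));g[:,:330]=0
ys,xs=np.nonzero(g);print(len(xs))
r=[r for r in silhouettes("clip_tub","top") if r["rect"][0]>330]
if r: 
    p=np.array(fit({"top":r[0]["mask"]},(.561,-.135),.004)[0]);d=p[:2]-[.571,.0043];print(p,d@[-.0741,-.9973],d@[.9973,-.0741])
```

```text
[ 0.56127339 -0.37260776  0.19138337] [0.77365154 1.27331631 0.05955378]
798
[ 0.56018708 -0.13486099  1.49696717] 0.13958649223699948 -0.0004718982160921423
```

View pics/n5.png

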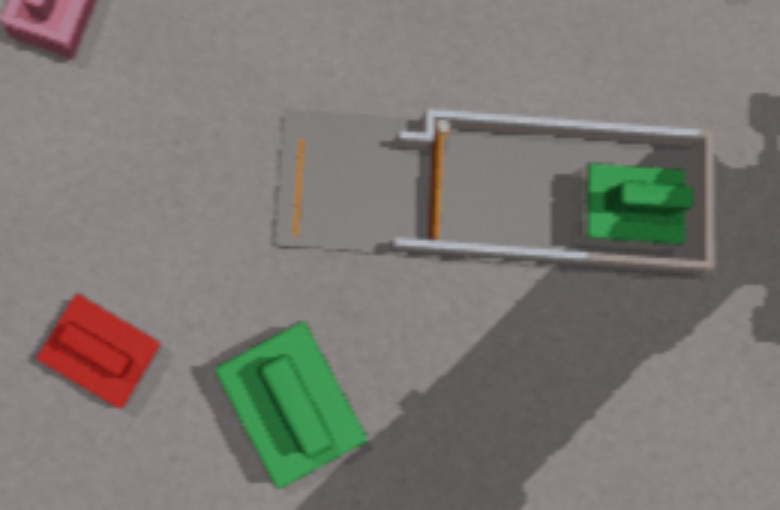

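The tub stands upright inside the bay with its middle at x 139.6, y -0.5 mm. The flap is shut and the red tub hasn't moved.

```bash
python3 -c "
from cell import *
print(sign_off())"
```

```text
the job is handed in; nothing more can be done
None
```

The green-lidded tub is inside the bay, upright and released with its middle at about x 140 mm, y 0; the flap is shut behind it, the red-lidded tub was not touched, and the job was handed in at about 8.6 s.

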